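# Put the sample jars and the check weight back in their holders

### The job

Before the next batch, put the sampling kit back in place: stand each sample jar in the square holder of the same colour as its cap, and the grey check weight that stands among the jars in the round dish with the blue lining. Keep the jars upright, lower them gently rather than dropping them, and see that everything stands flat on the floor of its own holder. Leave the small brass weight and the bolt where they are.

Things in the scene. Friction and masses are not known exactly. Their poses are not given: they have to be found in the camera images.
- jar_red_centre (a point): loose round sample jar with a red screw cap, 44 mm across at the cap (its widest), 105 mm tall, about 0.11 kg; stands upright at the start. The cap is the top 20 mm and can be gripped; so can the body. The point is the jar's centre, 53 mm above its underside; z is the jar's axis
- jar_black_centre (a point): loose round sample jar with a black screw cap, 41 mm across at the cap (its widest), 105 mm tall, about 0.11 kg; stands upright at the start. The cap is the top 20 mm and can be gripped; so can the body. The point is the jar's centre, 53 mm above its underside; z is the jar's axis
- jar_yellow_centre (a point): loose round sample jar with a golden-yellow screw cap, 42 mm across at the cap (its widest), 105 mm tall, about 0.11 kg; stands upright at the start. The cap is the top 20 mm and can be gripped; so can the body. The point is the jar's centre, 53 mm above its underside; z is the jar's axis
- holder_red_floor (a point): fixed square red plastic holder for the jar with the red cap: 76 x 76 mm outside, 21 mm high, open at the top, walls 9 mm thick, pocket 58 x 58 mm and 15 mm deep. The point is the centre of the pocket's floor, 6 mm above the worktop; x and y are along its sides, z up
- holder_black_floor (a point): fixed square black plastic holder for the jar with the black cap: 76 x 76 mm outside, 21 mm high, open at the top, walls 9 mm thick, pocket 58 x 58 mm and 15 mm deep. The point is the centre of the pocket's floor, 6 mm above the worktop; x and y are along its sides, z up
- holder_yellow_floor (a point): fixed square yellow plastic holder for the jar with the yellow cap: 76 x 76 mm outside, 21 mm high, open at the top, walls 9 mm thick, pocket 58 x 58 mm and 15 mm deep. The point is the centre of the pocket's floor, 6 mm above the worktop; x and y are along its sides, z up
- grey_weight_centre (a point): loose grey steel check weight, standing among the jars and holders within easy reach (a fixed grey weight at the far back of the bench, beside a mallet, is no part of the job): round, 38 mm across, 52 mm tall with a knob on top, about 0.5 kg (mass varies), upright. The straight sides below the shoulder can be gripped. The point is its centre, 26 mm above its underside; z is its axis
- dish_floor (a point): fixed round steel dish with a blue lining, for the grey check weight: 78 mm across, 10 mm high, rim 8 mm thick, recess 62 mm across and 4 mm deep. The point is the centre of the recess floor, 6 mm above the worktop; z up
- brass_weight_centre (a point): bystander: small loose brass-coloured weight, 22 mm across and 32 mm tall, standing among the things; to be left where it is. The point is its centre, 16 mm above its underside
- bolt_centre (a point): bystander: loose steel hex bolt 57 mm long, lying among the things, head 19 mm wide and 17 mm high; to be left where it is. The point is on the shank about half-way along, 7 mm above the worktop; y runs along the bolt towards its head

How it is judged:
At the end, for the whole second after the job is handed in: each jar stands upright (within 0.08 rad) on the floor of the holder of its cap's colour, its axis within 14 mm of the holder's centre; the grey weight stands upright on the dish's floor within 14 mm of its centre; all at rest; the brass weight and the bolt within 25 mm of where they were (horizontal distance between jar_red_centre and holder_red_floor below 0.014 m and height (world z) of each of jar_red_centre, jar_black_centre, jar_yellow_centre below 0.064 m and angle between each of jar_red_centre, jar_black_centre, jar_yellow_centre, grey_weight_centre's own z axis and vertical below 0.08 rad and linear speed of each of jar_red, jar_black, jar_yellow, grey_weight below 0.02 m/s and horizontal distance between jar_black_centre and holder_black_floor below 0.014 m and horizontal distance between jar_yellow_centre and holder_yellow_floor below 0.014 m and horizontal distance between grey_weight_centre and dish_floor below 0.014 m and height (world z) of grey_weight_centre below 0.035 m and distance of each of brass_weight_centre, bolt_centre from where it was at the start of the episode below 0.025 m); the robot touches nothing.
It fails at once if a jar is tipped over or carried tilted by more than 40 degrees (angle between any of jar_red_centre, jar_black_centre, jar_yellow_centre's own z axis and vertical above 0.7 rad).
It fails at once if a jar is dropped from more than about 25 mm or banged down (faster than 0.7 m/s close above the surface) ((linear speed of jar_red above 0.7 m/s and height (world z) of jar_red_centre below 0.09 m) or (linear speed of jar_black above 0.7 m/s and height (world z) of jar_black_centre below 0.09 m) or (linear speed of jar_yellow above 0.7 m/s and height (world z) of jar_yellow_centre below 0.09 m)).
It fails at once if the brass weight or the bolt is moved by more than 25 mm (distance of any of brass_weight_centre, bolt_centre from where it was at the start of the episode above 0.025 m).
It also fails if it takes over 115 s, if anything falls off the work surface, if the arm or the gripper's body presses on something with over 40 N, if the wrist force passes 120 N, or if a joint passes its speed limit or range.

### The arm

A 6-joint arm with a two-finger parallel gripper is mounted at the origin on a cart in front of the work surface, level with it; the furniture and walls round the work are solid. World frame = base frame: x ahead of the robot, y to its left, z up, the work surface at z = 0. Lengths are in m, angles in rad, forces in N, time in s.
With the tool pointing down it reaches from about 0.25 to 0.775 m from the base axis. Payload 4 kg.
Tool frame: the origin (TCP) lies between the finger pads; the fingertips stand 25 mm ahead of it and the grasp point (between the pads) lies 6 mm ahead of it (robot.tip_reach is the distance from the TCP to the fingertips, in m); z points along the fingers, y is the line along which they close (so a half turn about z gives the same grasp; the last joint's range is limited). The gripper opens to 94 mm and grips with 3 to 60 N. Pads are 16 mm wide; open, the fingers measure 119 mm over their backs; the gripper's body (75 mm by 177 mm) begins 78 mm behind the grasp point.
Start: joints at [1.073, 0.087, 1.371, -0, 1.684, -0.103], TCP at [0.212, 0.508, 0.231] pointing down, gripper open.
Joint ranges: [-3.1, 3.1], [-0.76, 2.03], [0.27, 2.55], [-1.08, 4.22], [0.17, 2.65], [-2.57, 2.57]. Speed limits (rad/s): [2.79, 2.79, 3.14, 3.14, 3.14, 3.14].

### API

Orientations are given as [roll, pitch, yaw] about the fixed x, y, z axes, in that order (R = Rz(yaw) Ry(pitch) Rx(roll)).
In Python, from bench import sensors, snapshot, camera_info, ticket, robot gives the robot as it stands.
- The arm moves only by the tool arm_command, never from a script. Its argument "plan" is a list of rows, each an object with "grip": the closure, from -1 (fully open) to 1 (shut); "slide": the shift along the tool's x, y, z normalised to -1 to 1, where 1 is 500 mm, a list of three; "spin": the turn about the tool's z normalised to -1 to 1, where 1 is 5 degrees. A call has 1 to 10 rows; each row shifts and turns the commanded pose from where the row before left it, along the tool's axes as they then stand; what a row does not reach is not made up. A row lasts 1/8 s, in which the tool goes at most 62.5 mm and 10.7 degrees, less where a joint would pass 70% of its speed; a pose out of reach is approached as far as the arm can. A call with a number of a shift or a turn outside -1 to 1 is refused whole. A call with a gripper value outside its range is refused whole. The fingers move at their own pace and stop on an object; the grip force is fixed at half the most. Time passes only in rows, so rows that do not move let the fingers close. It gives the time, the measured TCP pose, the force, the opening and the grip force at its end, in the units of the state.
- sensors.get_obs(): the state, without advancing time (a new reading comes with each control period).
- snapshot(name): name is "side" or "top"; returns the picture (384x512x3 uint8, red, green, blue); there is no depth.
- camera_info(name): a dict with "fx", "fy", "cx", "cy" (pixels), "position" and "rotation" of the camera in the world. Camera axes: x right, y up, looking along -z (the intrinsics and any distortion apply to the point x, -y, -z); pixel columns grow to the right and rows downward; lengths in m; the calibration is good to about 2 mm. A picture is of the moment at which its call begins. camera_info takes no time and is no camera call.
- ticket.close_job(): hands the job in; it is judged then, once.
The state is a dict: "time": time; "joint_positions": joint angles; "qvel": joint speeds; "joint_torque": joint torques, N m; "tool_pos": TCP position; "ee_rot": TCP orientation; "wrist_force": force on the tool from outside, world axes, zero at the start; "wrist_torque": the same for the moment, N m; "width": finger opening in m; "finger_force": force on a finger pad.
Only numpy, scipy, OpenCV 4.12 (cv2) and the standard library are available. Lean on these libraries where they do the work, as an engineer would, in place of code of your own. Each camera call takes 0.05 s, during which the arm holds its last target. There are 200 camera calls.

## Working session

There is one attempt and no reset: what is moved stays moved. The work goes in short steps, Python scripts to look and compute and a tool call to move; the robot and the scene stay as the last step left them, time stands still between calls to the robot, and variables do not carry over. Pictures are saved under pics/ and viewed, at most 14 in all, crops included, and the job is handed in when it is done.

Besides the shell and the picture viewer there is one more tool, called after "Request:" as a command line: name --argument value ..., lists and objects as JSON in quotes. arm_command: Moves the arm, as the interface text tells. Scaled input: -1 to 1 covers 500 mm each way for a shift and 5 degrees each way for a turn. Its arguments: {"type":"object","properties":{"plan":{"type":"array","items":{"type":"object","properties":{"grip":{"type":"number"},"slide":{"type":"array","items":{"type":"number"}},"spin":{"type":"number"}}}}},"required":["plan"]}

```bash
mkdir -p pics; ls
python3 - <<'E'
from bench import sensors,snapshot,camera_info
import cv2
o=sensors.get_obs();print(o)
for n in("top","side"):
    cv2.imwrite(f"pics/{n}0.png",cv2.cvtColor(snapshot(n),cv2.COLOR_RGB2BGR)); print(n,camera_info(n))
E
```

```text
pics
{'time': 0.0, 'joint_positions': array([ 1.07290358e+00,  8.79479103e-02,  1.37224370e+00, -1.41267948e-05,
        1.68362278e+00, -1.03096095e-01]), 'qvel': array([-0.00107891,  0.0008824 ,  0.00053966, -0.00024004, -0.00086256,
        0.00131309]), 'joint_torque': array([ 5.24429761e-04, -3.40180349e+01, -3.02430046e+01,  7.18508684e-02,
        3.28475365e-02, -1.58122421e-04]), 'tool_pos': array([0.21130664, 0.50724477, 0.22931337]), 'ee_rot': array([-3.13938126e+00, -2.14681176e-04,  2.74679419e+00]), 'wrist_force': array([-0.37075328,  0.18792683,  0.04187513]), 'wrist_torque': array([ 0.00534277, -0.00034204, -0.02293748]), 'finger_force': 0.0, 'width': 0.09399865958887418}
top {'fx': 499.4296257382697, 'fy': 499.4296257382697, 'cx': 246.0054718469139, 'cy': 202.2245457481119, 'position': array([ 0.3373895 , -0.05743021,  1.15444196]), 'rotation': array([ 0.16191964,  0.00521566, -1.55854626])}
side {'fx': 447.3859198190091, 'fy': 447.3859198190091, 'cx': 257.3695363022123, 'cy': 192.93400453148288, 'position': array([ 0.36434663, -0.8368821 ,  0.63212056]), 'rotation': array([ 0.98315907,  0.01757702, -0.21952136])}
```

View pics/top0.png

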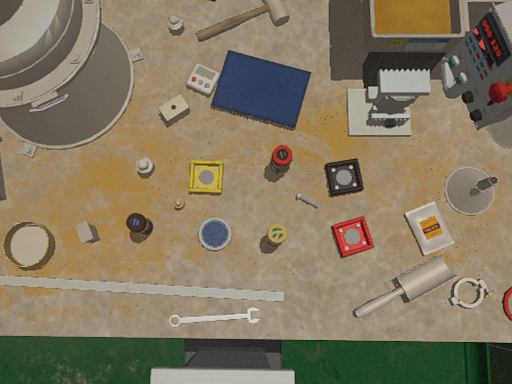

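View pics/side0.png

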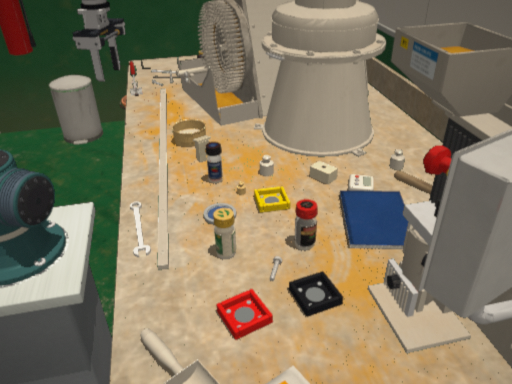

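Top view: red jar cap is at about (283,154), black jar (137,221), yellow jar (277,233) and grey weight (145,166). The holders are yellow (207,177), black (344,177) and red (352,237). The dish is at (215,234), brass weight (180,204) and bolt (307,200). The side view shows the same layout, with the arm parked at the far left. I'll zoom in to measure.

Run:
```python
import cv2
a=cv2.imread("pics/top0.png")[130:262,110:390]; cv2.imwrite("pics/topc.png",cv2.resize(a,None,fx=2.85,fy=2.85,interpolation=cv2.INTER_CUBIC))
a=cv2.imread("pics/side0.png")[135:345,190:360]; cv2.imwrite("pics/sidec.png",cv2.resize(a,None,fx=2.8,fy=2.8,interpolation=cv2.INTER_CUBIC))
```

```text
(no output)
```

View pics/topc.png

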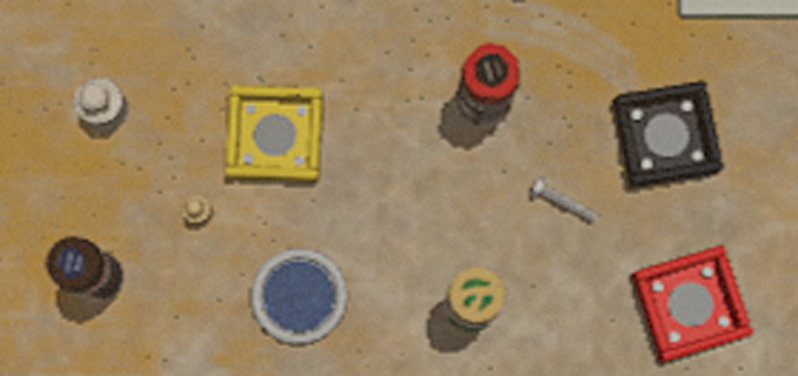

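View pics/sidec.png

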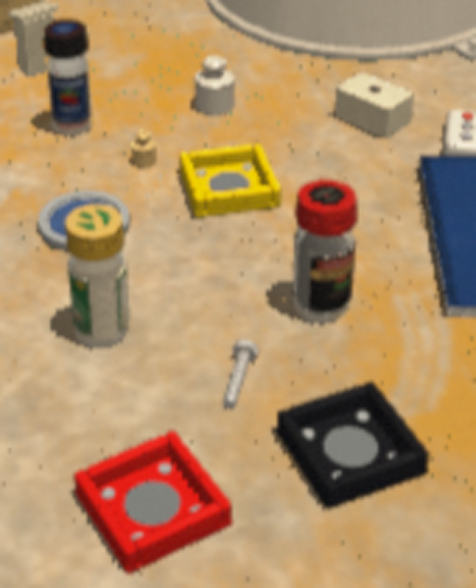

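Crop pixels in the top view: caps are red (491,73), yellow (476,296) and black (75,265), with the weight knob at (97,97). Floor discs are yellow (274,135), black (666,135) and red (691,304), with the dish at (299,297). I'll cross-check these against the side view.

```bash
cat > h.py <<'E'
import numpy as np
from scipy.spatial.transform import Rotation as R
from bench import camera_info,sensors
def px2w(cam,u,v,z):
    c=camera_info(cam); d=R.from_euler('xyz',c['rotation']).apply([(u-c['cx'])/c['fx'],-(v-c['cy'])/c['fy'],-1])
    p=np.array(c['position']); return p+d*(z-p[2])/d[2]
T=lambda u,v,z:px2w('top',110+u/2.85,130+v/2.85,z)[:2]
S=lambda u,v,z:px2w('side',190+u/2.8,135+v/2.8,z)[:2]
def status():
    o=sensors.get_obs(); print(o['time'],o['tool_pos'].round(4),o['ee_rot'].round(3),o['width'],o['joint_positions'].round(2))
E
python3 - <<'E'
from h import *
P=dict(redjar=((491,73),(327,195),.105),yeljar=((476,296),(96,222),.105),blkjar=((75,265),(66,36),.105),knob=((97,97),(212,64),.05),
yelH=((274,135),(228,181),.006),blkH=((666,135),(350,447),.006),redH=((691,304),(152,503),.006),dish=((299,297),(84,220),.008),brass=((197,207),(143,138),.028),bolt1=((538,188),(245,348),.01),bolt2=((595,217),(230,403),.006))
for k,(a,b,z) in P.items(): print(k,(T(*a,z)*1e3).round(),(S(*b,z)*1e3).round())
R_=R.from_euler('xyz',sensors.get_obs()['ee_rot']).as_matrix();print(R_.round(3))
# holder sides check
print((T(235,88,.021)-T(321,90,.021)),(T(613,100,.021)-T(705,84,.021)),(T(633,272,.021)-T(724,248,.021)))
E
```

```text
redjar [ 612. -127.] [ 616. -129.]
yeljar [ 442. -116.] [ 447. -121.]
blkjar [462. 182.] [465. 164.]
knob [603. 183.] [603. 177.]
yelH [583.  45.] [585.  45.]
blkH [ 587. -278.] [ 588. -279.]
redH [ 447. -295.] [ 450. -296.]
dish [449.  22.] [453.  16.]
brass [519. 104.] [520.  99.]
bolt1 [ 540. -172.] [ 544. -172.]
bolt2 [ 518. -218.] [ 520. -220.]
[[-0.923  0.385 -0.001]
 [ 0.385  0.923 -0.002]
 [ 0.    -0.002 -1.   ]]
[0.00090925 0.07043035] [-0.01424246  0.07530566] [-0.02020979  0.07321148]
```

Request:
arm_command --plan '[{"grip": -1, "slide": [0, 0, 0], "spin": -0.905}, {"grip": -1, "slide": [0, 0, 0], "spin": -0.905}, {"grip": -1, "slide": [0, 0, 0], "spin": -0.905}, {"grip": -1, "slide": [0, 0, 0], "spin": -0.905}, {"grip": -1, "slide": [0, 0, 0], "spin": -0.905}, {"grip": -1, "slide": [0, 0, 0], "spin": 0}]'

```text
time: 0.85
tool_pos: [0.2114, 0.5075, 0.2299]
ee_rot: [-3.141, -0.0, 3.141]
wrist_force: [-0.4, -0.4, 0.4]
width: 0.0938
finger_force: 0.0
```

Request:
arm_command --plan '[{"grip": -1, "slide": [-0.025, -0.081, 0]}, {"grip": -1, "slide": [-0.025, -0.081, 0]}, {"grip": -1, "slide": [-0.025, -0.081, 0]}, {"grip": -1, "slide": [-0.025, -0.081, 0]}, {"grip": -1, "slide": [-0.025, -0.081, 0]}, {"grip": -1, "slide": [-0.025, -0.081, 0]}, {"grip": -1, "slide": [-0.025, -0.081, 0]}, {"grip": -1, "slide": [-0.025, -0.081, 0]}, {"grip": -1, "slide": [-0.09, 0, 0]}, {"grip": -1, "slide": [-0.09, 0, 0]}]'

```text
invalid input at $.plan[0]: expected keys grip, slide, spin
```

Request:
arm_command --plan '[{"grip": -1, "slide": [-0.09, 0, 0]}, {"grip": -1, "slide": [-0.09, 0, 0]}, {"grip": -1, "slide": [-0.09, 0, 0]}, {"grip": -1, "slide": [-0.09, 0, 0]}, {"grip": -1, "slide": [-0.04, 0, 0]}, {"grip": -1, "slide": [0, 0, 0]}, {"grip": -1, "slide": [0, 0, 0]}]'

```text
invalid input at $.plan[0]: expected keys grip, slide, spin
```

Request:
arm_command --plan '[{"grip": -1, "slide": [-0.025, -0.081, 0], "spin": 0}, {"grip": -1, "slide": [-0.025, -0.081, 0], "spin": 0}, {"grip": -1, "slide": [-0.025, -0.081, 0], "spin": 0}, {"grip": -1, "slide": [-0.025, -0.081, 0], "spin": 0}, {"grip": -1, "slide": [-0.025, -0.081, 0], "spin": 0}, {"grip": -1, "slide": [-0.025, -0.081, 0], "spin": 0}, {"grip": -1, "slide": [-0.025, -0.081, 0], "spin": 0}, {"grip": -1, "slide": [-0.025, -0.081, 0], "spin": 0}, {"grip": -1, "slide": [-0.09, 0, 0], "spin": 0}, {"grip": -1, "slide": [-0.09, 0, 0], "spin": 0}]'

```text
time: 2.1
tool_pos: [0.4026, 0.183, 0.2309]
ee_rot: [3.141, 0.001, 3.139]
wrist_force: [0.1, -0.5, 1.1]
width: 0.0939
finger_force: 0.0
```

Request:
arm_command --plan '[{"grip": -1, "slide": [-0.09, 0, 0], "spin": 0}, {"grip": -1, "slide": [-0.09, 0, 0], "spin": 0}, {"grip": -1, "slide": [-0.09, 0, 0], "spin": 0}, {"grip": -1, "slide": [-0.09, 0, 0], "spin": 0}, {"grip": -1, "slide": [-0.04, 0, 0], "spin": 0}, {"grip": -1, "slide": [0, 0, 0], "spin": 0}, {"grip": -1, "slide": [0, 0, 0], "spin": 0}]'

```text
time: 2.98
tool_pos: [0.6009, 0.1838, 0.2303]
ee_rot: [3.142, -0.001, 3.141]
wrist_force: [-0.5, 0.4, 0.8]
width: 0.0938
finger_force: 0.0
```

Request:
arm_command --plan '[{"grip": -1, "slide": [-0.004, -0.002, 0.08], "spin": 0}, {"grip": -1, "slide": [0, 0, 0.08], "spin": 0}, {"grip": -1, "slide": [0, 0, 0.08], "spin": 0}, {"grip": -1, "slide": [0, 0, 0.07], "spin": 0}, {"grip": -1, "slide": [0, 0, 0.05], "spin": 0}, {"grip": -1, "slide": [0, 0, 0.032], "spin": 0}, {"grip": -1, "slide": [0, 0, 0], "spin": 0}, {"grip": -1, "slide": [0, 0, 0], "spin": 0}]'

```text
time: 3.98
tool_pos: [0.6044, 0.183, 0.0362]
ee_rot: [3.141, 0.003, -3.141]
wrist_force: [-0.4, -0.7, 0.1]
width: 0.0943
finger_force: 0.0
```

Request:
arm_command --plan '[{"grip": 1, "slide": [0, 0, 0], "spin": 0}, {"grip": 1, "slide": [0, 0, 0], "spin": 0}, {"grip": 1, "slide": [0, 0, 0], "spin": 0}, {"grip": 1, "slide": [0, 0, 0], "spin": 0}, {"grip": 1, "slide": [0, 0, 0], "spin": 0}, {"grip": 1, "slide": [0, 0, 0], "spin": 0}, {"grip": 1, "slide": [0, 0, 0], "spin": 0}, {"grip": 1, "slide": [0, 0, 0], "spin": 0}]'

```text
time: 4.97
tool_pos: [0.6038, 0.1834, 0.0348]
ee_rot: [3.141, 0.001, -3.141]
wrist_force: [0.8, 3.6, 0.2]
width: 0.037
finger_force: 30.0
```

Request:
arm_command --plan '[{"grip": 1, "slide": [0, 0, -0.04], "spin": 0}, {"grip": 1, "slide": [0, 0, -0.06], "spin": 0}, {"grip": 1, "slide": [0, 0, -0.06], "spin": 0}, {"grip": 1, "slide": [0.03, -0.03, 0], "spin": 0}, {"grip": 1, "slide": [0.062, -0.065, 0], "spin": 0}, {"grip": 1, "slide": [0.062, -0.065, 0], "spin": 0}, {"grip": 1, "slide": [0.062, -0.065, 0], "spin": 0}, {"grip": 1, "slide": [0.062, -0.065, 0], "spin": 0}, {"grip": 1, "slide": [0.03, -0.034, 0], "spin": 0}, {"grip": 1, "slide": [0, 0, 0], "spin": 0}]'

```text
time: 6.22
tool_pos: [0.4479, 0.0192, 0.1143]
ee_rot: [-3.14, -0.002, 3.139]
wrist_force: [0.2, 0.3, -5.2]
width: 0.0373
finger_force: 30.0
```

Request:
arm_command --plan '[{"grip": 1, "slide": [0, 0, 0.05], "spin": 0}, {"grip": 1, "slide": [0, 0, 0.04], "spin": 0}, {"grip": 1, "slide": [0, 0, 0.03], "spin": 0}, {"grip": 1, "slide": [0, 0, 0.014], "spin": 0}, {"grip": 1, "slide": [0, 0, 0], "spin": 0}, {"grip": 1, "slide": [0, 0, 0], "spin": 0}]'

```text
time: 6.98
tool_pos: [0.4504, 0.0207, 0.0483]
ee_rot: [-3.141, 0.002, -3.141]
wrist_force: [-0.1, 0.2, -5.3]
width: 0.037
finger_force: 30.0
```

Run:
```python
from h import *
import cv2
from bench import snapshot
status()
a=snapshot("side")[135:345,190:360]; cv2.imwrite("pics/s1.png",cv2.cvtColor(cv2.resize(a,None,fx=2.8,fy=2.8,interpolation=cv2.INTER_CUBIC),cv2.COLOR_RGB2BGR))
```

```text
6.975 [0.4504 0.0207 0.0483] [-3.141e+00  2.000e-03 -3.141e+00] 0.036973200996410424 [-0.08 -0.02  1.86  0.    1.31 -1.65]
```

View pics/s1.png

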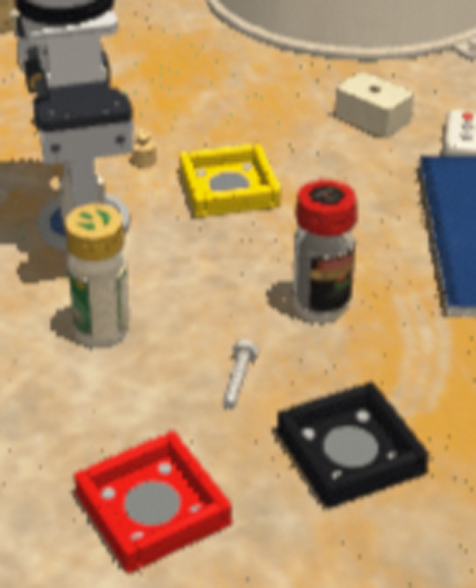

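The gripper is over the dish at crop (85,215), behind the untouched yellow jar. Next I lower the weight the last 7 mm.

Request:
arm_command --plan '[{"grip": 1, "slide": [0, 0, 0.006], "spin": 0}, {"grip": 1, "slide": [0, 0, 0.006], "spin": 0}, {"grip": 1, "slide": [0, 0, 0.003], "spin": 0}, {"grip": 1, "slide": [0, 0, 0], "spin": 0}]'

```text
time: 7.52
tool_pos: [0.4496, 0.0207, 0.0407]
ee_rot: [3.142, 0.0, -3.142]
wrist_force: [-2.4, 0.3, 0.8]
width: 0.0369
finger_force: 30.0
```

Request:
arm_command --plan '[{"grip": -1, "slide": [0, 0, 0], "spin": 0}, {"grip": -1, "slide": [0, 0, 0], "spin": 0}, {"grip": -1, "slide": [0, 0, 0], "spin": 0}, {"grip": -1, "slide": [0, 0, 0], "spin": 0}, {"grip": -1, "slide": [0, 0, 0], "spin": 0}, {"grip": -1, "slide": [0, 0, -0.06], "spin": 0}, {"grip": -1, "slide": [0, 0, -0.08], "spin": 0}, {"grip": -1, "slide": [0, 0, -0.08], "spin": 0}, {"grip": -1, "slide": [0, 0, -0.08], "spin": 0}, {"grip": -1, "slide": [0, 0, -0.08], "spin": 0}]'

```text
time: 8.78
tool_pos: [0.4494, 0.0207, 0.2313]
ee_rot: [3.142, 0.0, -3.142]
wrist_force: [-0.0, -0.1, -0.2]
width: 0.094
finger_force: 0.0
```

Request:
arm_command --plan '[{"grip": -1, "slide": [-0.005, 0.08, 0], "spin": 0}, {"grip": -1, "slide": [-0.005, 0.08, 0], "spin": 0}, {"grip": -1, "slide": [-0.005, 0.08, 0], "spin": 0}, {"grip": -1, "slide": [-0.009, 0.08, 0], "spin": 0}, {"grip": -1, "slide": [0, 0, 0], "spin": 0}, {"grip": -1, "slide": [0, 0, 0], "spin": 0}]'

```text
time: 9.52
tool_pos: [0.4615, 0.1802, 0.2298]
ee_rot: [-3.141, -0.0, -3.141]
wrist_force: [-0.1, -0.7, 0.2]
width: 0.0941
finger_force: 0.0
```

Run:
```python
from h import *
print(S(71,132,0),S(97,343,0),S(322,319,0), T(105,290,0))
print(S(66,22,.105),S(97,204,.105),S(326,181,.105))
```

```text
[0.46326249 0.1693844 ] [ 0.44027759 -0.13002457] [ 0.61201326 -0.14390922] [0.45377946 0.18031461]
[0.46909501 0.19100528] [ 0.45132756 -0.09955522] [ 0.62081607 -0.11165037]
```

Front and rear edges agree with black jar y ≈ 0.18, so I descend.

Request:
arm_command --plan '[{"grip": -1, "slide": [-0.001, 0, 0.07], "spin": 0}, {"grip": -1, "slide": [0, 0, 0.07], "spin": 0}, {"grip": -1, "slide": [0, 0, 0.07], "spin": 0}, {"grip": -1, "slide": [0, 0, 0.07], "spin": 0}, {"grip": -1, "slide": [0, 0, 0.058], "spin": 0}, {"grip": -1, "slide": [0, 0, 0], "spin": 0}, {"grip": -1, "slide": [0, 0, 0], "spin": 0}]'

```text
time: 10.4
tool_pos: [0.463, 0.1802, 0.0624]
ee_rot: [3.141, 0.002, 3.14]
wrist_force: [0.9, -0.3, -0.6]
width: 0.0938
finger_force: 0.0
```

Request:
arm_command --plan '[{"grip": 0, "slide": [0, 0, 0], "spin": 0}, {"grip": 0.1, "slide": [0, 0, 0], "spin": 0}, {"grip": 0.2, "slide": [0, 0, 0], "spin": 0}, {"grip": 0.3, "slide": [0, 0, 0], "spin": 0}, {"grip": 0.5, "slide": [0, 0, 0], "spin": 0}, {"grip": 1, "slide": [0, 0, 0], "spin": 0}, {"grip": 1, "slide": [0, 0, 0], "spin": 0}, {"grip": 1, "slide": [0, 0, 0], "spin": 0}, {"grip": 1, "slide": [0, 0, 0], "spin": 0}]'

```text
time: 11.52
tool_pos: [0.4621, 0.1808, 0.061]
ee_rot: [3.141, 0.0, -3.142]
wrist_force: [0.3, 1.1, 0.4]
width: 0.0399
finger_force: 30.0
```

Request:
arm_command --plan '[{"grip": 1, "slide": [0, 0, -0.03], "spin": 0}, {"grip": 1, "slide": [0, 0, -0.07], "spin": 0}, {"grip": 1, "slide": [0, 0, -0.08], "spin": 0}, {"grip": 1, "slide": [0, 0, -0.08], "spin": 0}, {"grip": 1, "slide": [0, 0, -0.07], "spin": 0}, {"grip": 1, "slide": [0, -0.03, 0], "spin": 0}, {"grip": 1, "slide": [-0.01, -0.06, 0], "spin": 0}, {"grip": 1, "slide": [-0.02, -0.08, 0], "spin": 0}, {"grip": 1, "slide": [-0.02, -0.08, 0], "spin": 0}, {"grip": 1, "slide": [-0.02, -0.08, 0], "spin": 0}]'

```text
time: 12.78
tool_pos: [0.496, 0.0135, 0.2238]
ee_rot: [-3.141, -0.003, 3.141]
wrist_force: [0.5, -0.0, -1.5]
width: 0.0407
finger_force: 30.0
```

Request:
arm_command --plan '[{"grip": 1, "slide": [-0.03, -0.08, 0], "spin": 0}, {"grip": 1, "slide": [-0.03, -0.08, 0], "spin": 0}, {"grip": 1, "slide": [-0.03, -0.08, 0], "spin": 0}, {"grip": 1, "slide": [-0.03, -0.08, 0], "spin": 0}, {"grip": 1, "slide": [-0.03, -0.08, 0], "spin": 0}, {"grip": 1, "slide": [-0.02, -0.08, 0], "spin": 0}, {"grip": 1, "slide": [-0.01, -0.06, 0], "spin": 0}, {"grip": 1, "slide": [0, -0.048, 0], "spin": 0}, {"grip": 1, "slide": [0, 0, 0], "spin": 0}, {"grip": 1, "slide": [0, 0, 0], "spin": 0}]'

```text
time: 14.02
tool_pos: [0.5868, -0.2775, 0.2257]
ee_rot: [3.14, -0.0, -3.141]
wrist_force: [0.2, 0.3, -0.3]
width: 0.0403
finger_force: 30.0
```

Request:
arm_command --plan '[{"grip": 1, "slide": [0, 0, 0.06], "spin": 0}, {"grip": 1, "slide": [0, 0, 0.07], "spin": 0}, {"grip": 1, "slide": [0, 0, 0.07], "spin": 0}, {"grip": 1, "slide": [0, 0, 0.05], "spin": 0}, {"grip": 1, "slide": [0, 0, 0.03], "spin": 0}, {"grip": 1, "slide": [0, 0, 0.015], "spin": 0}, {"grip": 1, "slide": [0, 0, 0.01], "spin": 0}, {"grip": 1, "slide": [0, 0, 0.005], "spin": 0}, {"grip": 1, "slide": [0, 0, 0.004], "spin": 0}, {"grip": 1, "slide": [0, 0, 0], "spin": 0}]'

```text
time: 15.28
tool_pos: [0.5872, -0.2784, 0.0692]
ee_rot: [-3.141, 0.0, 3.142]
wrist_force: [-0.3, -0.8, -1.2]
width: 0.0398
finger_force: 30.0
```

Run:
```python
from h import *
import cv2
from bench import snapshot
status();print(sensors.get_obs()['wrist_force'])
a=snapshot("side")[135:345,190:360]; cv2.imwrite("pics/s2.png",cv2.cvtColor(cv2.resize(a,None,fx=2.8,fy=2.8,interpolation=cv2.INTER_CUBIC),cv2.COLOR_RGB2BGR))
```

```text
15.275 [ 0.5872 -0.2784  0.0692] [-3.141  0.     3.142] 0.03981161522999221 [-0.53  0.38  1.34  0.    1.42 -2.1 ]
[-0.321911   -0.83935909 -1.1581607 ]
```

View pics/s2.png

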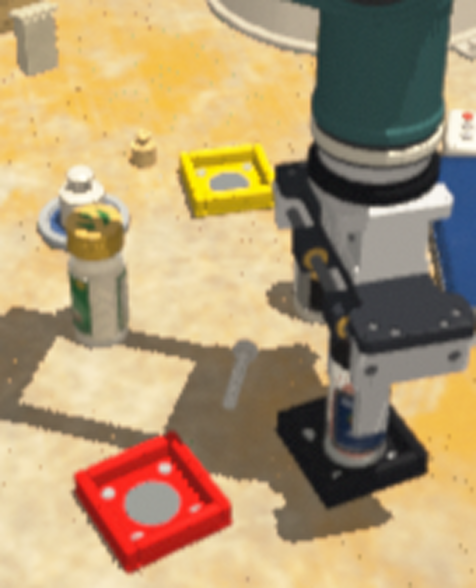

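The black jar's base is inside the black holder at crop (355,450), upright, and the weight stands in the dish at (80,200). I'll lower 2.5 mm more, release, rise and go to the yellow jar.

Request:
arm_command --plan '[{"grip": 1, "slide": [0, 0, 0.004], "spin": 0}, {"grip": 1, "slide": [0, 0, 0.001], "spin": 0}, {"grip": 1, "slide": [0, 0, 0], "spin": 0}, {"grip": 1, "slide": [0, 0, 0], "spin": 0}]'

```text
time: 15.82
tool_pos: [0.5874, -0.2784, 0.067]
ee_rot: [-3.141, 0.001, -3.141]
wrist_force: [-0.5, -0.2, 3.0]
width: 0.0402
finger_force: 30.0
```

Request:
arm_command --plan '[{"grip": 0, "slide": [0, 0, 0], "spin": 0}, {"grip": -0.5, "slide": [0, 0, 0], "spin": 0}, {"grip": -1, "slide": [0, 0, 0], "spin": 0}, {"grip": -1, "slide": [0, 0, 0], "spin": 0}, {"grip": -1, "slide": [0, 0, 0], "spin": 0}, {"grip": -1, "slide": [0, 0, -0.05], "spin": 0}, {"grip": -1, "slide": [0, 0, -0.08], "spin": 0}, {"grip": -1, "slide": [0, 0, -0.1], "spin": 0}, {"grip": -1, "slide": [0, 0, -0.09], "spin": 0}, {"grip": -1, "slide": [0, 0, 0], "spin": 0}]'

```text
time: 17.08
tool_pos: [0.589, -0.2793, 0.2326]
ee_rot: [-3.136, 0.009, -3.141]
wrist_force: [-0.8, 0.3, 0.4]
width: 0.0942
finger_force: 0.0
```

Request:
arm_command --plan '[{"grip": -1, "slide": [-0.014, 0.075, 0], "spin": 0}, {"grip": -1, "slide": [-0.014, 0.075, 0], "spin": 0}, {"grip": -1, "slide": [-0.014, 0.075, 0], "spin": 0}, {"grip": -1, "slide": [-0.011, 0.073, 0], "spin": 0}, {"grip": -1, "slide": [0, 0, 0], "spin": 0}, {"grip": -1, "slide": [0, 0, 0], "spin": 0}]'

```text
time: 17.82
tool_pos: [0.6131, -0.1297, 0.2251]
ee_rot: [-3.142, -0.002, -3.142]
wrist_force: [-0.2, -0.2, -0.1]
width: 0.0941
finger_force: 0.0
```

Request:
arm_command --plan '[{"grip": -1, "slide": [0, 0, 0.07], "spin": 0}, {"grip": -1, "slide": [0, 0, 0.07], "spin": 0}, {"grip": -1, "slide": [0, 0, 0.07], "spin": 0}, {"grip": -1, "slide": [0, 0, 0.07], "spin": 0}, {"grip": -1, "slide": [0, 0, 0.058], "spin": 0}, {"grip": -1, "slide": [0, 0, 0], "spin": 0}, {"grip": -1, "slide": [0, 0, 0], "spin": 0}]'

```text
time: 18.7
tool_pos: [0.6141, -0.1304, 0.0585]
ee_rot: [-3.141, 0.001, 3.14]
wrist_force: [0.1, 0.7, 0.1]
width: 0.0939
finger_force: 0.0
```

Request:
arm_command --plan '[{"grip": 0, "slide": [0, 0, 0], "spin": 0}, {"grip": 0.1, "slide": [0, 0, 0], "spin": 0}, {"grip": 0.2, "slide": [0, 0, 0], "spin": 0}, {"grip": 0.3, "slide": [0, 0, 0], "spin": 0}, {"grip": 0.5, "slide": [0, 0, 0], "spin": 0}, {"grip": 1, "slide": [0, 0, 0], "spin": 0}, {"grip": 1, "slide": [0, 0, 0], "spin": 0}, {"grip": 1, "slide": [0, 0, 0], "spin": 0}, {"grip": 1, "slide": [0, 0, 0], "spin": 0}]'

```text
time: 19.82
tool_pos: [0.6136, -0.1291, 0.0575]
ee_rot: [3.141, 0.0, -3.141]
wrist_force: [-0.2, 0.8, 0.2]
width: 0.0435
finger_force: 30.0
```

Request:
arm_command --plan '[{"grip": 1, "slide": [0, 0, -0.03], "spin": 0}, {"grip": 1, "slide": [0, 0, -0.07], "spin": 0}, {"grip": 1, "slide": [0, 0, -0.08], "spin": 0}, {"grip": 1, "slide": [0, 0, -0.08], "spin": 0}, {"grip": 1, "slide": [0, 0, -0.07], "spin": 0}, {"grip": 1, "slide": [0.03, -0.03, 0], "spin": 0}, {"grip": 1, "slide": [0.06, -0.06, 0], "spin": 0}, {"grip": 1, "slide": [0.07, -0.07, 0], "spin": 0}, {"grip": 1, "slide": [0.07, -0.07, 0], "spin": 0}, {"grip": 1, "slide": [0.06, -0.06, 0], "spin": 0}]'

```text
time: 21.08
tool_pos: [0.4652, -0.2756, 0.2201]
ee_rot: [3.14, -0.004, 3.14]
wrist_force: [0.7, -0.2, -1.2]
width: 0.0436
finger_force: 30.0
```

Request:
arm_command --plan '[{"grip": 1, "slide": [0.042, -0.042, 0], "spin": 0}, {"grip": 1, "slide": [0, 0, 0], "spin": 0}, {"grip": 1, "slide": [0, 0, 0], "spin": 0}]'

```text
time: 21.45
tool_pos: [0.4469, -0.295, 0.2212]
ee_rot: [3.14, -0.001, 3.141]
wrist_force: [1.2, 1.0, -1.8]
width: 0.0435
finger_force: 30.0
```

Request:
arm_command --plan '[{"grip": 1, "slide": [-0.001, 0, 0.06], "spin": 0}, {"grip": 1, "slide": [0, 0, 0.07], "spin": 0}, {"grip": 1, "slide": [0, 0, 0.07], "spin": 0}, {"grip": 1, "slide": [0, 0, 0.05], "spin": 0}, {"grip": 1, "slide": [0, 0, 0.03], "spin": 0}, {"grip": 1, "slide": [0, 0, 0.015], "spin": 0}, {"grip": 1, "slide": [0, 0, 0.01], "spin": 0}, {"grip": 1, "slide": [0, 0, 0.005], "spin": 0}, {"grip": 1, "slide": [0, 0, 0.002], "spin": 0}, {"grip": 1, "slide": [0, 0, 0], "spin": 0}]'

```text
time: 22.7
tool_pos: [0.4483, -0.2955, 0.0669]
ee_rot: [-3.141, 0.001, -3.142]
wrist_force: [0.0, 0.5, -1.2]
width: 0.0436
finger_force: 30.0
```

Request:
arm_command --plan '[{"grip": 1, "slide": [0, 0, 0.003], "spin": 0}, {"grip": 1, "slide": [0, 0, 0.002], "spin": 0}, {"grip": 1, "slide": [0, 0, 0], "spin": 0}]'

```text
time: 23.08
tool_pos: [0.448, -0.2952, 0.0638]
ee_rot: [3.141, -0.0, -3.142]
wrist_force: [-0.3, -0.8, -1.7]
width: 0.0437
finger_force: 30.0
```

Run:
```python
from h import *
import cv2
from bench import snapshot
status();print(sensors.get_obs()['wrist_force'])
a=snapshot("side")[135:345,190:360]; cv2.imwrite("pics/s3.png",cv2.cvtColor(cv2.resize(a,None,fx=2.8,fy=2.8,interpolation=cv2.INTER_CUBIC),cv2.COLOR_RGB2BGR))
```

```text
23.075 [ 0.448  -0.2952  0.0638] [ 3.141 -0.    -3.142] 0.04372720146807766 [-0.69  0.15  1.64  0.    1.35 -2.26]
[-0.34472679 -0.79242717 -1.73895962]
```

View pics/s3.png

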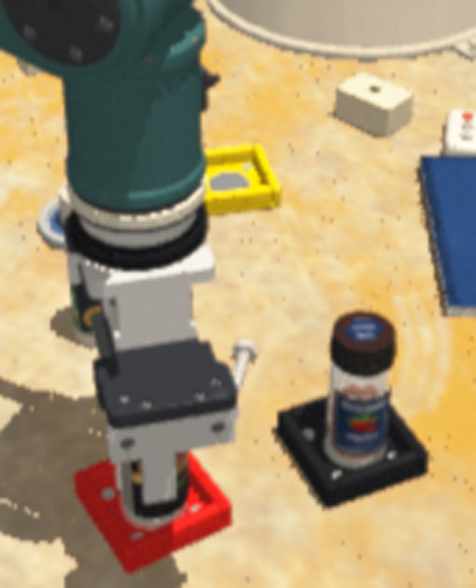

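The black jar stands upright in its holder (base at crop (358,455)) and the red jar is inside the red one (base at (155,505)). I'll nudge down, release and go to the yellow jar.

Request:
arm_command --plan '[{"grip": 1, "slide": [0, 0, 0.002], "spin": 0}, {"grip": 1, "slide": [0, 0, 0], "spin": 0}, {"grip": 0, "slide": [0, 0, 0], "spin": 0}, {"grip": -0.5, "slide": [0, 0, 0], "spin": 0}, {"grip": -1, "slide": [0, 0, 0], "spin": 0}, {"grip": -1, "slide": [0, 0, 0], "spin": 0}, {"grip": -1, "slide": [0, 0, 0], "spin": 0}, {"grip": -1, "slide": [0, 0, -0.05], "spin": 0}, {"grip": -1, "slide": [0, 0, -0.08], "spin": 0}, {"grip": -1, "slide": [0, 0, -0.1], "spin": 0}]'

```text
time: 24.38
tool_pos: [0.4475, -0.2948, 0.1779]
ee_rot: [3.14, -0.002, -3.142]
wrist_force: [0.9, -0.4, -0.2]
width: 0.0941
finger_force: 0.0
```

Request:
arm_command --plan '[{"grip": -1, "slide": [0, 0, -0.1], "spin": 0}, {"grip": -1, "slide": [0.002, 0.07, 0], "spin": 0}, {"grip": -1, "slide": [0.002, 0.08, 0], "spin": 0}, {"grip": -1, "slide": [0.002, 0.08, 0], "spin": 0}, {"grip": -1, "slide": [0.002, 0.08, 0], "spin": 0}, {"grip": -1, "slide": [0.002, 0.044, 0], "spin": 0}, {"grip": -1, "slide": [0, 0, 0], "spin": 0}, {"grip": -1, "slide": [0, 0, 0], "spin": 0}]'

```text
time: 25.38
tool_pos: [0.4432, -0.1189, 0.228]
ee_rot: [-3.141, 0.0, 3.141]
wrist_force: [-0.7, 0.4, -0.2]
width: 0.0938
finger_force: 0.0
```

Request:
arm_command --plan '[{"grip": -1, "slide": [0, 0, 0.07], "spin": 0}, {"grip": -1, "slide": [0, 0, 0.07], "spin": 0}, {"grip": -1, "slide": [0, 0, 0.07], "spin": 0}, {"grip": -1, "slide": [0, 0, 0.07], "spin": 0}, {"grip": -1, "slide": [0, 0, 0.054], "spin": 0}, {"grip": -1, "slide": [0, 0, 0], "spin": 0}, {"grip": -1, "slide": [0, 0, 0], "spin": 0}]'

```text
time: 26.25
tool_pos: [0.4439, -0.1192, 0.062]
ee_rot: [-3.141, 0.001, 3.141]
wrist_force: [0.6, -0.5, 0.6]
width: 0.0941
finger_force: 0.0
```

Request:
arm_command --plan '[{"grip": 0, "slide": [0, 0, 0], "spin": 0}, {"grip": 0.1, "slide": [0, 0, 0], "spin": 0}, {"grip": 0.2, "slide": [0, 0, 0], "spin": 0}, {"grip": 0.3, "slide": [0, 0, 0], "spin": 0}, {"grip": 0.5, "slide": [0, 0, 0], "spin": 0}, {"grip": 1, "slide": [0, 0, 0], "spin": 0}, {"grip": 1, "slide": [0, 0, 0], "spin": 0}, {"grip": 1, "slide": [0, 0, 0], "spin": 0}, {"grip": 1, "slide": [0, 0, 0], "spin": 0}]'

```text
time: 27.38
tool_pos: [0.4431, -0.1182, 0.0609]
ee_rot: [3.141, -0.0, -3.141]
wrist_force: [0.6, 0.7, 0.7]
width: 0.0408
finger_force: 30.0
```

Request:
arm_command --plan '[{"grip": 1, "slide": [0, 0, -0.03], "spin": 0}, {"grip": 1, "slide": [0, 0, -0.07], "spin": 0}, {"grip": 1, "slide": [0, 0, -0.08], "spin": 0}, {"grip": 1, "slide": [0, 0, -0.08], "spin": 0}, {"grip": 1, "slide": [0, 0, -0.07], "spin": 0}, {"grip": 1, "slide": [-0.03, 0.03, 0], "spin": 0}, {"grip": 1, "slide": [-0.05, 0.06, 0], "spin": 0}, {"grip": 1, "slide": [-0.06, 0.07, 0], "spin": 0}, {"grip": 1, "slide": [-0.06, 0.07, 0], "spin": 0}, {"grip": 1, "slide": [-0.05, 0.06, 0], "spin": 0}]'

```text
time: 28.62
tool_pos: [0.569, 0.028, 0.2269]
ee_rot: [-3.141, 0.001, -3.141]
wrist_force: [0.8, -1.4, -0.3]
width: 0.041
finger_force: 30.0
```

Request:
arm_command --plan '[{"grip": 1, "slide": [-0.032, 0.036, 0], "spin": 0}, {"grip": 1, "slide": [0, 0, 0], "spin": 0}, {"grip": 1, "slide": [0, 0, 0], "spin": 0}]'

```text
time: 29.0
tool_pos: [0.5837, 0.0441, 0.2264]
ee_rot: [-3.141, -0.0, 3.141]
wrist_force: [-0.3, 0.2, -1.3]
width: 0.0407
finger_force: 30.0
```

Request:
arm_command --plan '[{"grip": 1, "slide": [0, 0, 0.06], "spin": 0}, {"grip": 1, "slide": [0, 0, 0.07], "spin": 0}, {"grip": 1, "slide": [0, 0, 0.07], "spin": 0}, {"grip": 1, "slide": [0, 0, 0.05], "spin": 0}, {"grip": 1, "slide": [0, 0, 0.03], "spin": 0}, {"grip": 1, "slide": [0, 0, 0.015], "spin": 0}, {"grip": 1, "slide": [0, 0, 0.01], "spin": 0}, {"grip": 1, "slide": [0, 0, 0.005], "spin": 0}, {"grip": 1, "slide": [0, 0, 0.002], "spin": 0}, {"grip": 1, "slide": [0, 0, 0], "spin": 0}]'

```text
time: 30.25
tool_pos: [0.5843, 0.0448, 0.0704]
ee_rot: [3.142, 0.001, -3.141]
wrist_force: [-0.2, 0.2, -1.2]
width: 0.0408
finger_force: 30.0
```

Run:
```python
from h import *
import cv2
from bench import snapshot
status();print(sensors.get_obs()['wrist_force'])
a=snapshot("side")[135:345,190:360]; cv2.imwrite("pics/s4.png",cv2.cvtColor(cv2.resize(a,None,fx=2.8,fy=2.8,interpolation=cv2.INTER_CUBIC),cv2.COLOR_RGB2BGR))
```

```text
30.25 [0.5843 0.0448 0.0704] [ 3.142e+00  1.000e-03 -3.141e+00] 0.04076075431882655 [-0.02  0.25  1.51  0.    1.38 -1.59]
[-0.20389389  0.23526061 -1.17493279]
```

View pics/s4.png

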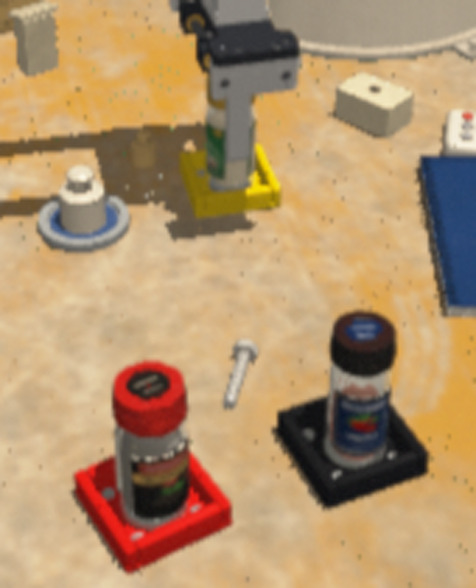

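The red jar (155,505) and black jar (358,455) stand in their holders and the weight is in the dish (85,215). The yellow jar is just above its floor at (230,180), so I'll lower it, release and retreat.

Request:
arm_command --plan '[{"grip": 1, "slide": [0, 0, 0.004], "spin": 0}, {"grip": 1, "slide": [0, 0, 0.003], "spin": 0}, {"grip": 1, "slide": [0, 0, 0.001], "spin": 0}, {"grip": 1, "slide": [0, 0, 0], "spin": 0}]'

```text
time: 30.8
tool_pos: [0.5843, 0.0448, 0.0669]
ee_rot: [3.142, 0.001, -3.142]
wrist_force: [-2.4, 0.3, 5.5]
width: 0.041
finger_force: 30.0
```

Request:
arm_command --plan '[{"grip": 0, "slide": [0, 0, 0], "spin": 0}, {"grip": -0.5, "slide": [0, 0, 0], "spin": 0}, {"grip": -1, "slide": [0, 0, 0], "spin": 0}, {"grip": -1, "slide": [0, 0, 0], "spin": 0}, {"grip": -1, "slide": [0, 0, 0], "spin": 0}, {"grip": -1, "slide": [0, 0, -0.05], "spin": 0}, {"grip": -1, "slide": [0, 0, -0.08], "spin": 0}, {"grip": -1, "slide": [0, 0, -0.1], "spin": 0}, {"grip": -1, "slide": [0, 0, -0.1], "spin": 0}, {"grip": -1, "slide": [0.05, 0, 0], "spin": 0}]'

```text
time: 32.05
tool_pos: [0.562, 0.0446, 0.2368]
ee_rot: [-3.141, 0.011, 3.142]
wrist_force: [-0.7, 0.5, -0.6]
width: 0.0938
finger_force: 0.0
```

Request:
arm_command --plan '[{"grip": -1, "slide": [0.08, 0.06, 0], "spin": 0}, {"grip": -1, "slide": [0.08, 0.08, 0], "spin": 0}, {"grip": -1, "slide": [0.08, 0.08, 0], "spin": 0}, {"grip": -1, "slide": [0.08, 0.08, 0], "spin": 0}, {"grip": -1, "slide": [0.08, 0.08, 0], "spin": 0}, {"grip": -1, "slide": [0.05, 0.08, 0], "spin": 0}, {"grip": -1, "slide": [0, 0.08, 0], "spin": 0}, {"grip": -1, "slide": [0, 0.08, 0], "spin": 0}, {"grip": -1, "slide": [0, 0, 0], "spin": 0}, {"grip": -1, "slide": [0, 0, 0], "spin": 0}]'

```text
time: 33.3
tool_pos: [0.334, 0.3542, 0.2309]
ee_rot: [-3.141, -0.0, -3.141]
wrist_force: [0.3, -0.7, -0.5]
width: 0.0938
finger_force: 0.0
```

Run:
```python
from h import *
import cv2
from bench import snapshot
status()
a=snapshot("top")[130:262,110:390]; cv2.imwrite("pics/t5.png",cv2.cvtColor(cv2.resize(a,None,fx=2.85,fy=2.85,interpolation=cv2.INTER_CUBIC),cv2.COLOR_RGB2BGR))
```

```text
33.3 [0.334  0.3542 0.2309] [-3.141 -0.    -3.141] 0.09378239552254213 [ 0.7  -0.05  1.51 -0.    1.68 -0.87]
```

View pics/t5.png

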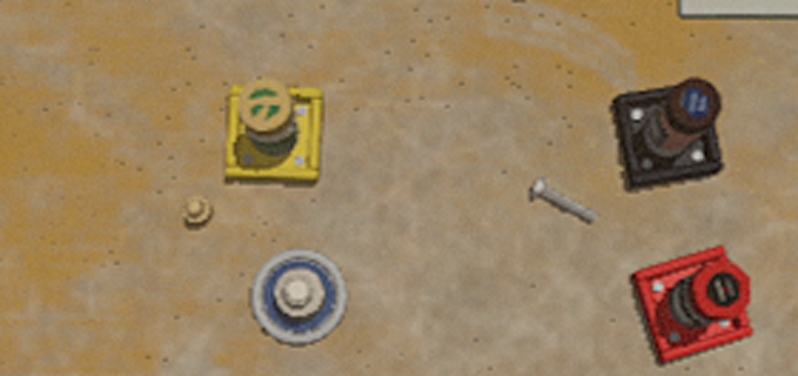

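Run:
```python
from h import *
for a,h in(((266,105),(.584,.045)),((693,105),(.587,-.278)),((720,290),(.448,-.295))): print((T(*a,.111)-h)*1e3)
print((T(299,292,.056)-[.450,.021])*1e3)
```

```text
[-0.46903336 -2.52821859]
[ 0.06288746 -0.18231743]
[-0.11349591  0.10893271]
[-1.65869005 -2.69794658]
```

All four are within 4 mm of their holders' centres (limit 14 mm). The brass weight (197,207) and bolt (538,188)–(595,217) have not moved. Handing in.

```bash
python3 -c "
from bench import ticket
print(ticket.close_job())"
```

```text
the job is handed in; nothing more can be done
None
```

I handed the job in at about 33 s: each jar stands in the holder of its cap's colour and the grey weight in the blue-lined dish, all within 4 mm of centre by the last picture, with the brass weight and bolt unmoved; the hand-in returned no verdict.

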